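# Wedge up the front edge of a relief panel and hold the wedge

### The job

The freshly oiled relief panel must get air beneath it: take the loose wooden wedge, lay it flat on the plywood board and push it thin end first, between the panel's two battens, under the middle of the panel's front edge (the edge away from the fence). Push until the panel's front just lifts off the board on both sides, about 4 to 5 mm and no more than 8 mm, with its back edge still down on the board against the fence; lift it with the wedge only, not with the gripper. Finish with the wedge still gripped in the fingers, holding it there flat on the board, and leave the wax tin, spanner, oil can and wood block alone.

Things in the scene. Friction and masses are not known exactly. Their poses are not given: they have to be found in the camera images.
- board: Fixed plywood board on the bench, 270 x 184 mm, upper face at z = 12 mm. +x runs level from its open front end (x = -140 mm) to the fence, a wooden bar across the far end (inner face x = +112 mm, 44 mm high); z up. Origin on the underside, on the centre line. Low cleats beside the panel's rear half keep it from moving sideways.
- panel: Loose wooden relief panel, 145 (x) x 160 (y) x 43 mm, 0.4 to 0.7 kg, with a light rosette on top, lying by the fence. Stands on two dark battens along x, 20 mm wide, centred at y = +-68 mm; between them an open tunnel 116 mm wide, 16 mm high. Origin mid underside; +x to the fence, front edge at x = -72.5 mm, z up. Pushed up at the front it tips about its back edge.
- lip (a point): Middle of the panel's lower front edge, the line that the wedge lifts: 16 mm above the board at the start, edge rounded by 3 mm. Moves and turns with the panel, axes as the panel's.
- foot_a (a point): Underside of the front end of the batten at the panel's +y side; its height over the board (z - 12 mm) is the lift there. Zero at the start.
- foot_b (a point): The same on the batten at the panel's -y side.
- back_edge (a point): Middle of the panel's back edge at the underside of the battens, level with the board's upper face.
- wedge: Loose softwood wedge, 120 mm long, 35 mm wide, 0.04 kg, lying flat on the bench left of the board. Thickness grows evenly from 12 mm (thin end) to 30 mm (head). Own x axis up, own +y level from thin end to head. Origin 15 mm above its flat underside, half way along, at one side face (the width runs 35 mm along own +z).
- wedge_tip (a point): Middle of the thin end's lower edge (on the flat underside, on the centre line). Axes as the wedge's. With the wedge flat on the board and this point d behind the lip, the lift at the lip is about 0.15 d - 4 mm (contact at d = 27 mm).
- wedge_head (a point): Middle of the thick end's lower edge, 120 mm from the tip point. Axes as the wedge's.
- wax_tin: Loose round tin with a red lid, 71 mm diameter, 29 mm high, bystander. Origin at the centre of its underside.
- spanner: Loose steel combination spanner lying flat, 179 x 32 x 8 mm, bystander. Origin at the middle of its underside, y along its length.
- oil_can: Loose brass oil can with an upright spout, 67 mm diameter, 150 mm high, bystander. Origin at the centre of its underside.
- wood_block: Loose dark hardwood offcut, 30 x 85 x 30 mm, not tapered, bystander. Origin at the centre of its underside, y along its length.
Not all that is in view belongs to the job. What is shaped like the wedge but green is not meant.

How it is judged:
On the way, in this order (a step that is already met when the one before it is completed fails the run):
1. the wedge is gripped and lifted clear of the bench (height (world z) of each of wedge_tip, wedge_head above 0.006 m and contact force between the fingers and wedge above 1 N), for 0.1 s.
2. the thin end is in the tunnel under the panel (x of wedge_tip in the frame of panel between -0.0675 and 0.07 m and y of wedge_tip in the frame of panel between -0.05 and 0.05 m and z of wedge_tip in the frame of panel below 0.01 m), for 0.1 s.
At the end, for the whole second after the job is handed in: Both front batten ends 2 to 8.5 mm above the board, back edge down (2.5 mm) and within 10 mm of the fence; wedge flat on the board (0.1 rad), carrying the panel, held by the fingers (over 2 N); robot not touching the panel; all at rest; bystanders within 20 mm of their places (z of foot_a in the frame of board between 0.014 and 0.0205 m and z of foot_b in the frame of board between 0.014 and 0.0205 m and z of back_edge in the frame of board below 0.0145 m and x of back_edge in the frame of board above 0.1025 m and contact force between panel and wedge above 0.8 N and contact force between wedge and board above 0.5 N and contact force between the fingers and wedge above 2 N and contact force between each of the arm, the fingers and panel below 0.5 N and angle between wedge's own x axis and vertical below 0.1 rad and z of wedge_tip in the frame of board below 0.017 m and z of wedge_head in the frame of board below 0.02 m and linear speed of each of wedge, panel below 0.02 m/s and distance of each of wax_tin, spanner, oil_can, wood_block from where it was at the start of the episode below 0.02 m); the arm keeps its last pose, push and grip.
It fails at once if the panel's front is raised more than 14 mm (z of any of foot_a, foot_b in the frame of board above 0.026 m).
It fails at once if the front is lifted off the board by the robot's own touch on the panel (z of lip in the frame of board above 0.03 m and contact force between any of the fingers, the arm and panel above 2 N).
It fails at once if the oil can is knocked over (angle between oil_can's own z axis and vertical above 0.5 rad).
It also fails if it takes over 38 s, if anything falls off the work surface, if the arm or the gripper's body presses on something with over 40 N, if the wrist force passes 120 N, or if a joint passes its speed limit or range.

### The arm

A 7-joint arm with a two-finger parallel gripper is mounted at the origin on a cart in front of the work surface, level with it; the furniture and walls round the work are solid. World frame = base frame: x ahead of the robot, y to its left, z up, the work surface at z = 0. Lengths are in m, angles in rad, forces in N, time in s.
With the tool pointing down it reaches from about 0.425 to 0.95 m from the base axis. Payload 4.7 kg.
Tool frame: the origin (TCP) lies at the very end of the fingers, on their centre line; the grasp point (between the pads) lies 19 mm behind it; z points along the fingers, y is the direction in which the jaws open and shut (so a half turn about z gives the same grasp; the last joint's range is limited). The gripper opens to 87 mm and grips with 3 to 60 N. Pads are 19 mm wide; open, the fingers measure 117 mm over their backs; the gripper's body (75 mm by 190 mm) begins 51 mm behind the grasp point.
Start: joints at [-1.334, 0.469, -0.049, 1.532, 0.024, 1.141, -0.082], TCP at [0.177, 0.651, 0.223] pointing down, gripper open.
Joint ranges: [-2.59, 2.59], [-0.33, 1.99], [-1.39, 1.29], [0.1, 2.45], [-1.04, 4.18], [0.21, 1.99], [-2.66, 2.66]. Speed limits (rad/s): [2.57, 2.57, 3.14, 3.14, 3.14, 3.14, 3.14].

### API

Orientations are given as a 3x3 rotation matrix whose columns are the frame's x, y, z axes.
In Python, from workcell import sense, grab_frame, close_job gives the robot as it stands.
- The arm moves only by the tool send_rows, never from a script. Its argument "targets" is a list of rows, each an object of numbers: "tx", "ty", "tz": the shift along the tool's x, y, z in m; "ax", "ay", "az": the turn, a rotation vector about the tool's x, y, z in degrees. A call has 1 to 5 rows; each row shifts and turns the commanded pose from where the row before left it, along the tool's axes as they then stand; what a row does not reach is not made up. A row lasts 1/12 s, in which the tool goes at most 41.7 mm and 7.16 degrees, less where a joint would pass 70% of its speed; a pose out of reach is approached as far as the arm can. A call is refused whole if a number of a shift passes 0.0417 or a number of a turn 7.16, either way. A call with a gripper value outside its range is refused whole. "fingers" is the opening, from -1 (shut) to 1 (fully open), set as the call begins (left out, the last holds). The fingers move at their own pace and stop on an object; the grip force is fixed at half the most. Time passes only in rows, so rows that do not move let the fingers close. It gives the time, the measured TCP pose, the force and the opening at its end, in the units of the state.
- sense(): the state, without advancing time (a new reading comes with each control period).
- grab_frame(name): name is "scene" or "top" or "wrist"; returns a dict with "frame" (384x512x3 uint8, blue, green, red), "fx", "fy", "cx", "cy" (pixels), "rvec" (rotation vector, rad) and "tvec" (3), from world to camera coordinates, as OpenCV has them. Camera axes: x right, y down, z forward; pixel columns grow to the right and rows downward; lengths in m; the calibration is good to about 2 mm. A picture is of the moment at which its call begins. There is no depth.
- close_job(): hands the job in, once; it reports no verdict.
The state is a dict: "clock": time; "joints": joint angles; "qd": joint speeds; "effort": joint torques, N m; "position": TCP position; "tool_rot": TCP orientation; "contact_force": force on the tool from outside, world axes, zero at the start; "ft_torque": the same for the moment, N m; "grip_width": finger opening in m.
Only numpy, scipy, OpenCV 4.12 (cv2) and the standard library are available. Lean on these libraries where they do the work, as an engineer would, in place of code of your own. Each camera call takes 0.05 s, during which the arm holds its last target. There are 200 camera calls.

## Working session

There is one attempt and no reset: what is moved stays moved. The work goes in short steps, Python scripts to look and compute and a tool call to move; the robot and the scene stay as the last step left them, time stands still between calls to the robot, and variables do not carry over. Pictures are saved under pics/ and viewed, about 8 in all and at most 12, crops included, and the job is handed in when it is done.

Besides the shell and the picture viewer there is one more tool, called after "Emit:" by a JSON object that holds its "name" and its "arguments". send_rows: Moves the arm, as the interface text tells. Its arguments: {"type":"object","properties":{"targets":{"type":"array","items":{"type":"object","properties":{"tx":{"type":"number"},"ty":{"type":"number"},"tz":{"type":"number"},"ax":{"type":"number"},"ay":{"type":"number"},"az":{"type":"number"}}}},"fingers":{"type":"number"}},"required":["targets"]}

```bash
mkdir -p pics
cat > h.py <<'E'
import cv2,numpy as np
from workcell import sense,grab_frame,close_job
def cam(n):
    g=grab_frame(n);R=cv2.Rodrigues(np.array(g["rvec"],float))[0];return g,R,np.array(g["tvec"],float).ravel()
def ray(c,u,v,z):
    g,R,t=c;o=-R.T@t;d=R.T@np.array([(u-g["cx"])/g["fx"],(v-g["cy"])/g["fy"],1]);return o+d*(z-o[2])/d[2]
def proj(c,p):
    g,R,t=c;q=R@np.asarray(p,float)+t;return np.array([g["fx"]*q[0]/q[2]+g["cx"],g["fy"]*q[1]/q[2]+g["cy"]])
E
python3 - <<'E'
from h import *
for n in("top","scene"):
    c=cam(n);cv2.imwrite(f"pics/{n}0.png",c[0]["frame"]);print(n,c[0]["fx"],-c[1].T@c[2])
    np.savez(f"{n}0.npz",**c[0])
s=sense();print(s["clock"],s["position"],np.round(s["tool_rot"],3),s["grip_width"],s["contact_force"])
E
```

```text
top 459.81114900217733 [0.02326347 0.09446413 1.52593507]
scene 484.41448911092897 [-0.75582765 -0.69836821  0.65836107]
0.1 [0.17718453 0.65077059 0.22162573] [[-0.965  0.263 -0.   ]
 [ 0.263  0.965 -0.002]
 [-0.    -0.002 -1.   ]] 0.08741220553699704 [-0.39592858  0.36319641 -0.27820553]
```

View pics/top0.png

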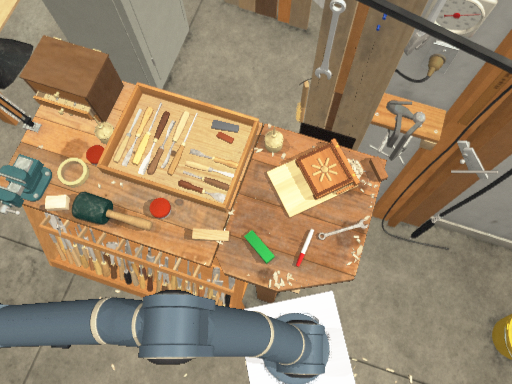

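View pics/scene0.png

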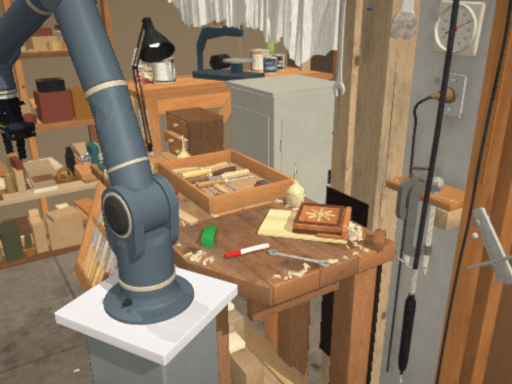

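Top view: the board is at about (303,183), with the panel at (325,170) by the fence. A pale wedge-like piece lies at (210,235) and the green decoy at (259,246). The spanner is at (342,229), the oil can at (273,140) and the red tin at (160,208).

Run:
```python
from h import *
g=dict(np.load("top0.npz"));c=(g,cv2.Rodrigues(g["rvec"])[0],g["tvec"])
for n,u,v in(("wedge",210,235),("base",305,345),("panel",325,170),("tin",160,208),("red2",95,155)):print(n,ray(c,u,v,0.01))
f=g["frame"]
a=cv2.resize(f[215,][None] if 0 else f[120:280,140:400],None,fx=3,fy=3,interpolation=cv2.INTER_CUBIC);cv2.imwrite("pics/crop1.png",a)
```

```text
wedge [0.40803196 0.20176638 0.01      ]
base [ 0.00103097 -0.03161593  0.01      ]
panel [ 0.55845879 -0.23486066  0.01      ]
tin [0.53604412 0.35429469 0.01      ]
red2 [0.77839951 0.55559711 0.01      ]
```

View pics/crop1.png

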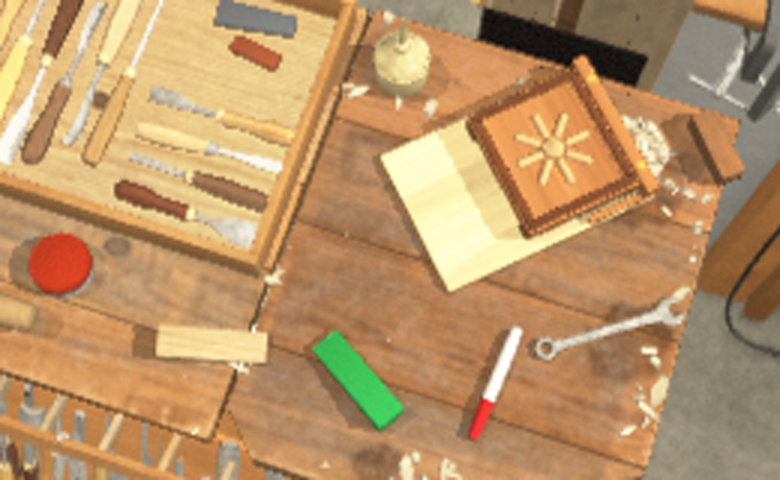

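```bash
cat >> h.py <<'E'
def load(n):
    g=dict(np.load(n));return (g,cv2.Rodrigues(g["rvec"])[0],g["tvec"])
E
python3 - <<'E'
from h import *
c=load("top0.npz");f=c[0]["frame"];h=cv2.cvtColor(f,cv2.COLOR_BGR2HSV)
print("wedge hsv",h[235,205],h[235,220],"bench",h[225,210],"board",h[185,280],h[195,290],"shadow",h[236,190])
m=cv2.inRange(h,(12,40,175),(32,150,255))
def blob(u,v):
    n,l=cv2.connectedComponents(m);k=l[v,u];return (l==k).astype(np.uint8)
b=blob(208,235);print(b.sum(),cv2.boundingRect(b))
r=cv2.minAreaRect(np.argwhere(b)[:,::-1].astype(np.float32));print(r)
for p in cv2.boxPoints(r):print(p,ray(c,*p,0.02).round(4))
b=blob(282,188);print(b.sum(),cv2.boundingRect(b))
A=lambda x,y:(140+(x+.5)/3-.5,120+(y+.5)/3-.5)
for n,p,z in(("front+y",(380,157),.012),("front-y",(450,290),.012),("panelfront+y",(470,120),.055),("pf-y",(527,237),.055),("fence+",(578,60),.056),("fence-",(655,190),.056),("oil",(402,75),.03)):
    print(n,ray(c,*A(*p),z).round(4))
e=cv2.resize(f[222:248,180:240],None,fx=12,fy=12,interpolation=cv2.INTER_CUBIC);cv2.imwrite("pics/crop2.png",e)
E
```

```text
wedge hsv [ 21  98 246] [ 22  90 248] bench [ 16 109 187] board [ 26  75 254] [ 29  49 255] shadow [ 14 136 141]
22970 (9, 81, 379, 210)
((194.1031951904297, 181.96974182128906), (364.67095947265625, 157.369873046875), 17.354026794433594)
[ -3.4021301 202.68681  ] [0.6633 0.8964 0.02  ]
[43.537384 52.480427] [1.2405 0.7091 0.02  ]
[391.60852 161.25267] [ 0.54   -0.4719  0.02  ]
[344.669   311.45905] [ 0.0742 -0.1774  0.02  ]
22970 (9, 81, 379, 210)
front+y [ 0.5918 -0.0299  0.012 ]
front-y [ 0.4173 -0.0752  0.012 ]
panelfront+y [ 0.5996 -0.1372  0.055 ]
pf-y [ 0.4488 -0.1683  0.055 ]
fence+ [ 0.6479 -0.2777  0.056 ]
fence- [ 0.4738 -0.3234  0.056 ]
oil [ 0.6817 -0.0749  0.03  ]
```

View pics/crop2.png

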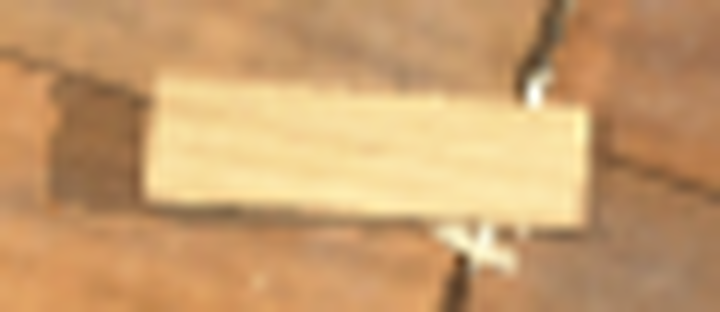

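Pale wedge in crop2: its corners are (155,75), (145,205), (585,225) and (590,105). The long shadow at the left end points to the thick head being on the left (+y). I'll compute its pose and confirm with the wrist camera.

Run:
```python
from h import *
c=load("top0.npz")
A=lambda x,y,z:ray(c,180+(x+.5)/12-.5,222+(y+.5)/12-.5,z)
P=[A(155,75,.03),A(147,205,.03),A(586,225,.012),A(592,105,.012)]
for p in P:print(p.round(4))
H=(P[0]+P[1])/2;T=(P[2]+P[3])/2;print("head",H,"tip",T,np.linalg.norm((H-T)[:2]),"yaw tip->head",np.degrees(np.arctan2(H[1]-T[1],H[0]-T[0])))
s=sense();R=np.array(s["tool_rot"]);tgt=H+(T-H)*25/120;tgt[2]=.2
d=tgt-np.array(s["position"]);print("grasp",tgt,"tool shift",R.T@d)
```

```text
[0.439  0.2537 0.03  ]
[0.4029 0.2615 0.03  ]
[0.3773 0.1443 0.012 ]
[0.4108 0.1366 0.012 ]
head [0.42098506 0.25757638 0.03      ] tip [0.39401507 0.14042864 0.012     ] 0.12021219880341563 yaw tip->head 77.03515465140708
grasp [0.41536632 0.2331706  0.2       ] tool shift [-0.33951602 -0.34032629  0.02224564]
```

Emit:
{"name": "send_rows", "arguments": {"targets": [{"tx":-0.0283,"ty":-0.0283},{"tx":-0.0283,"ty":-0.0283},{"tx":-0.0283,"ty":-0.0283},{"tx":-0.0283,"ty":-0.0283},{"tx":-0.0283,"ty":-0.0283}], "fingers": 1}}

```text
invalid input at $.targets[0]: expected keys tx, ty, tz, ax, ay, az
```

Emit:
{"name": "send_rows", "arguments": {"targets": [{"tx":-0.0283,"ty":-0.0283},{"tx":-0.0283,"ty":-0.0283},{"tx":-0.0283,"ty":-0.0283},{"tx":-0.0283,"ty":-0.0283},{"tx":-0.0283,"ty":-0.0283}]}}

```text
invalid input at $.targets[0]: expected keys tx, ty, tz, ax, ay, az
```

Emit:
{"name": "send_rows", "arguments": {"targets": [{"tx":-0.0283,"ty":-0.0283},{"tx":-0.0283,"ty":-0.0283},{"az":7},{"az":7},{"az":7}]}}

```text
invalid input at $.targets[0]: expected keys tx, ty, tz, ax, ay, az
```

Emit:
{"name": "send_rows", "arguments": {"targets": [{"az":7},{"az":7},{"az":7},{"az":7},{"az":7}]}}

```text
invalid input at $.targets[0]: expected keys tx, ty, tz, ax, ay, az
```

Emit:
{"name": "send_rows", "arguments": {"targets": [{"az":7},{"az":7},{"az":7},{"az":7},{"az":3.8}]}}

```text
invalid input at $.targets[0]: expected keys tx, ty, tz, ax, ay, az
```

Run:
```python
from h import *
c=cam("wrist");cv2.imwrite("pics/w1.png",c[0]["frame"]);np.savez("w1.npz",**c[0])
s=sense();print(s["clock"],s["position"],np.round(s["tool_rot"],3),s["joints"],-c[1].T@c[2])
```

```text
0.15 [0.17719121 0.65085312 0.2217371 ] [[-0.965  0.263 -0.   ]
 [ 0.263  0.965 -0.001]
 [-0.    -0.002 -1.   ]] [-1.33389037  0.4692647  -0.04857094  1.53341382  0.02410275  1.14100542
 -0.08230094] [0.09843871 0.67181822 0.38273954]
```

View pics/w1.png

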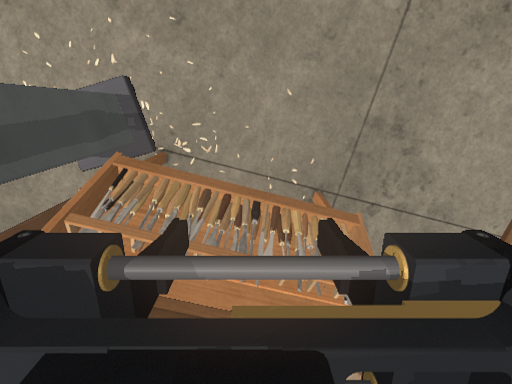

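The rows need all six keys, so nothing has moved yet; that wrist view only shows the fingers and the floor. I'm resending.

Emit:
{"name": "send_rows", "arguments": {"targets": [{"tx":-0.0283,"ty":-0.0283,"tz":0,"ax":0,"ay":0,"az":0},{"tx":-0.0283,"ty":-0.0283,"tz":0,"ax":0,"ay":0,"az":0},{"tx":-0.0283,"ty":-0.0283,"tz":0,"ax":0,"ay":0,"az":0},{"tx":-0.0283,"ty":-0.0283,"tz":0,"ax":0,"ay":0,"az":0},{"tx":-0.0283,"ty":-0.0283,"tz":0,"ax":0,"ay":0,"az":0}], "fingers": 1}}

```text
clock: 0.57
position: [0.2772, 0.4757, 0.2222]
tool_rot: [[-0.965, 0.262, -0.0], [0.262, 0.965, -0.0], [0.0, -0.0, -1.0]]
contact_force: [0.4, 0.6, -0.5]
grip_width: 0.0868
```

Emit:
{"name": "send_rows", "arguments": {"targets": [{"tx":-0.0283,"ty":-0.0283,"tz":0,"ax":0,"ay":0,"az":0},{"tx":-0.0283,"ty":-0.0283,"tz":0,"ax":0,"ay":0,"az":0},{"tx":-0.0283,"ty":-0.0283,"tz":0,"ax":0,"ay":0,"az":0},{"tx":-0.0283,"ty":-0.0283,"tz":0,"ax":0,"ay":0,"az":0},{"tx":-0.0283,"ty":-0.0283,"tz":0,"ax":0,"ay":0,"az":0}]}}

```text
clock: 0.98
position: [0.3765, 0.3019, 0.2225]
tool_rot: [[-0.965, 0.262, -0.0], [0.262, 0.965, 0.0], [0.0, 0.0, -1.0]]
contact_force: [0.7, 0.7, -0.0]
grip_width: 0.0871
```

Emit:
{"name": "send_rows", "arguments": {"targets": [{"tx":-0.0283,"ty":-0.0283,"tz":0,"ax":0,"ay":0,"az":0},{"tx":-0.0283,"ty":-0.0283,"tz":0,"ax":0,"ay":0,"az":0},{"tx":0,"ty":0,"tz":0,"ax":0,"ay":0,"az":7},{"tx":0,"ty":0,"tz":0,"ax":0,"ay":0,"az":7},{"tx":0,"ty":0,"tz":0,"ax":0,"ay":0,"az":7}]}}

```text
clock: 1.4
position: [0.4161, 0.2334, 0.2225]
tool_rot: [[-0.802, 0.598, -0.0], [0.598, 0.802, 0.0], [0.0, -0.0, -1.0]]
contact_force: [0.9, -0.3, -0.6]
grip_width: 0.0874
```

Emit:
{"name": "send_rows", "arguments": {"targets": [{"tx":0,"ty":0,"tz":0,"ax":0,"ay":0,"az":7},{"tx":0,"ty":0,"tz":0,"ax":0,"ay":0,"az":7},{"tx":0,"ty":0,"tz":0,"ax":0,"ay":0,"az":7},{"tx":0,"ty":0,"tz":0,"ax":0,"ay":0,"az":7},{"tx":0,"ty":0,"tz":0,"ax":0,"ay":0,"az":7}]}}

```text
clock: 1.82
position: [0.4155, 0.2343, 0.2223]
tool_rot: [[-0.316, 0.949, -0.0], [0.949, 0.316, -0.0], [-0.0, -0.001, -1.0]]
contact_force: [-0.4, 0.6, 0.3]
grip_width: 0.0867
```

Emit:
{"name": "send_rows", "arguments": {"targets": [{"tx":0,"ty":0,"tz":0,"ax":0,"ay":0,"az":7},{"tx":0,"ty":0,"tz":0,"ax":0,"ay":0,"az":7},{"tx":0,"ty":0,"tz":0,"ax":0,"ay":0,"az":7},{"tx":0,"ty":0,"tz":0,"ax":0,"ay":0,"az":7},{"tx":0,"ty":0,"tz":0,"ax":0,"ay":0,"az":3.8}]}}

```text
clock: 2.23
position: [0.4155, 0.2343, 0.2223]
tool_rot: [[0.231, 0.973, -0.0], [0.973, -0.231, -0.0], [-0.0, -0.0, -1.0]]
contact_force: [-0.0, -0.5, -0.3]
grip_width: 0.0869
```

Run:
```python
from h import *
c=cam("wrist");cv2.imwrite("pics/w2.png",c[0]["frame"]);np.savez("w2.npz",**c[0])
s=sense();print(s["clock"],s["position"],np.round(s["tool_rot"],3),s["joints"],-c[1].T@c[2])
```

```text
2.2833 [0.41553753 0.23435391 0.22235124] [[ 0.231  0.973 -0.   ]
 [ 0.973 -0.231 -0.   ]
 [-0.    -0.    -1.   ]] [-0.88331495  0.14114556  0.31433106  2.00208763 -0.05156598  1.00619185
 -0.77717151] [0.4339085  0.31282934 0.38348163]
```

View pics/w2.png

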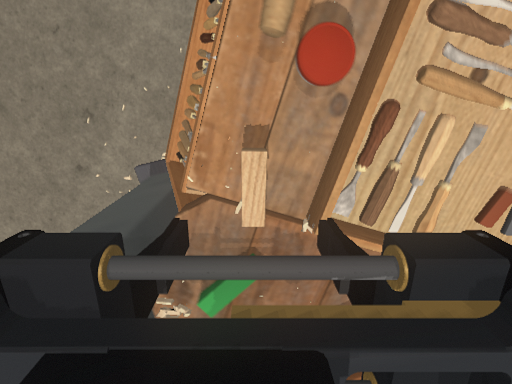

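Wrist view: the wedge runs from (254,150) to (254,227), well centred between the fingers. I'll check which end is thick from the widths.

Run:
```python
from h import *
c=load("w2.npz");f=c[0]["frame"];h=cv2.cvtColor(f,cv2.COLOR_BGR2HSV)
g=f[:,:,0].astype(float)+f[:,:,1]
for v in range(138,234,4):
    r=g[v,228:282];d=np.diff(r)
    def sub(sig,lo,hi):
        x=np.arange(lo,hi);w=np.clip(sig[lo:hi],0,None);k=np.argmax(w);s=slice(max(k-2,0),k+3);return 228.5+(x[s]*w[s]).sum()/w[s].sum()
    a,b=sub(d,5,27),sub(-d,27,50);print(v,round(a,1),round(b,1),round(b-a,2),h[v,254])
for v,z in((150,.03),(150,.012),(150,0),(227,.012),(227,.03)):print(v,z,ray(c,254,v,z).round(4))
```

```text
138 240.3 266.2 25.94 [ 13 126 128]
142 251.9 264.5 12.68 [ 13 126 128]
146 250.0 263.5 13.48 [ 13 129 125]
150 236.2 265.3 29.16 [ 15 105 134]
154 241.0 266.7 25.63 [ 16 100 222]
158 241.0 266.5 25.46 [ 16  98 223]
162 241.0 265.8 24.76 [ 16  99 222]
166 241.0 265.1 24.1 [ 17  97 223]
170 241.1 265.5 24.42 [ 17  97 224]
174 241.6 265.8 24.24 [ 17  95 228]
178 241.4 265.7 24.33 [ 16  97 220]
182 241.3 265.4 24.05 [ 15 104 213]
186 241.7 265.1 23.42 [ 15 110 204]
190 241.5 264.6 23.14 [ 15 111 197]
194 241.6 264.7 23.07 [ 15 108 191]
198 241.4 264.7 23.26 [ 15 105 212]
202 239.0 264.3 25.28 [ 15 103 217]
206 236.7 264.4 27.67 [ 16  98 224]
210 241.4 264.8 23.4 [ 17  96 225]
214 241.3 264.6 23.27 [ 16  93 224]
218 241.4 264.4 22.97 [ 16  96 220]
222 241.6 263.8 22.15 [ 16 100 221]
226 241.6 263.5 21.89 [ 16 104 201]
230 239.8 274.4 34.52 [ 13 121 118]
150 0.03 [0.4227 0.2581 0.03  ]
150 0.012 [0.4222 0.2553 0.012 ]
150 0 [0.4218 0.2534 0.    ]
227 0.012 [0.395  0.1403 0.012 ]
227 0.03 [0.3969 0.1487 0.03  ]
```

The width falls from 25.5 to 22 px, so the head is on the +y side, as assumed. The TCP is on the wedge's centre line, 24 mm from the head. Descending.

Emit:
{"name": "send_rows", "arguments": {"targets": [{"tx":0,"ty":0,"tz":0.036,"ax":0,"ay":0,"az":0},{"tx":0,"ty":0,"tz":0.036,"ax":0,"ay":0,"az":0},{"tx":0,"ty":0,"tz":0.036,"ax":0,"ay":0,"az":0},{"tx":0,"ty":0,"tz":0.036,"ax":0,"ay":0,"az":0},{"tx":0,"ty":0,"tz":0.036,"ax":0,"ay":0,"az":0}], "fingers": 0.5}}

```text
clock: 2.7
position: [0.4156, 0.2345, 0.0412]
tool_rot: [[0.224, 0.975, 0.001], [0.975, -0.224, 0.001], [0.001, 0.0, -1.0]]
contact_force: [0.0, 0.5, 0.4]
grip_width: 0.0671
```

Emit:
{"name": "send_rows", "arguments": {"targets": [{"tx":0,"ty":0,"tz":0.02,"ax":0,"ay":0,"az":0},{"tx":0,"ty":0,"tz":0.012,"ax":0,"ay":0,"az":0},{"tx":0,"ty":0,"tz":0.005,"ax":0,"ay":0,"az":0},{"tx":0,"ty":0,"tz":0,"ax":0,"ay":0,"az":0}]}}

```text
clock: 3.03
position: [0.4151, 0.234, 0.0045]
tool_rot: [[0.225, 0.974, -0.002], [0.974, -0.225, -0.001], [-0.002, -0.002, -1.0]]
contact_force: [0.4, -0.5, 0.1]
grip_width: 0.0655
```

Emit:
{"name": "send_rows", "arguments": {"targets": [{"tx":0,"ty":0,"tz":0,"ax":0,"ay":0,"az":0},{"tx":0,"ty":0,"tz":0,"ax":0,"ay":0,"az":0},{"tx":0,"ty":0,"tz":0,"ax":0,"ay":0,"az":0},{"tx":0,"ty":0,"tz":0,"ax":0,"ay":0,"az":0},{"tx":0,"ty":0,"tz":0,"ax":0,"ay":0,"az":0}], "fingers": -1}}

```text
clock: 3.45
position: [0.4161, 0.2348, 0.0062]
tool_rot: [[0.225, 0.974, 0.001], [0.974, -0.225, 0.001], [0.001, 0.001, -1.0]]
contact_force: [-0.0, -0.5, 1.1]
grip_width: 0.0398
```

Run:
```python
from h import *
c=load("top0.npz");f=c[0]["frame"];e=f[125:222,255:390]
cv2.imwrite("pics/crop3.png",cv2.resize(e,None,fx=5.9,fy=5.9,interpolation=cv2.INTER_CUBIC))
```

```text
(no output)
```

View pics/crop3.png

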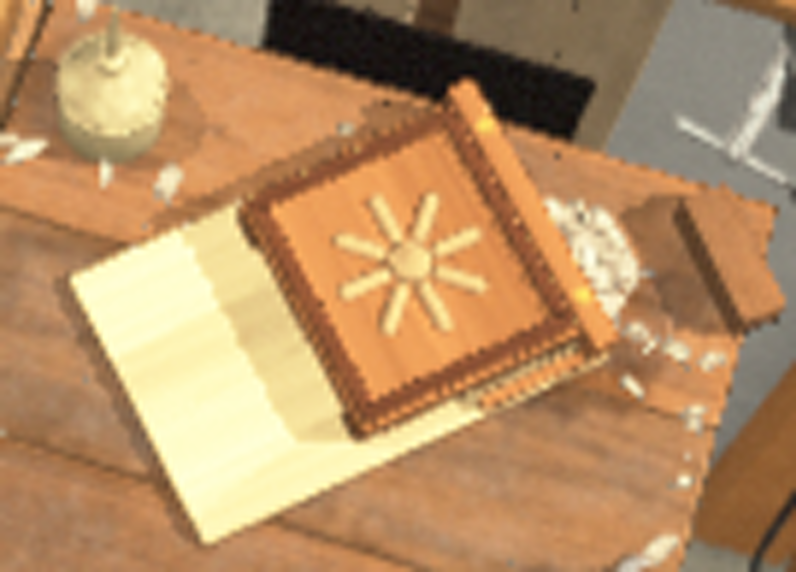

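Crop3: the board's front corners are at (70,275) and (205,545), and its right side runs to (600,355). The panel's top front corners are at about (243,203) and (355,435).

Emit:
{"name": "send_rows", "arguments": {"targets": [{"tx":0,"ty":0,"tz":0,"ax":0,"ay":0,"az":0},{"tx":0,"ty":0,"tz":0,"ax":0,"ay":0,"az":0},{"tx":0,"ty":0,"tz":0,"ax":0,"ay":0,"az":0}], "fingers": -1}}

```text
clock: 3.7
position: [0.416, 0.2347, 0.006]
tool_rot: [[0.225, 0.974, 0.0], [0.974, -0.225, 0.001], [0.001, 0.0, -1.0]]
contact_force: [-0.6, 0.3, 5.9]
grip_width: 0.0345
```

Run:
```python
from h import *
c=load("top0.npz")
A=lambda x,y,z:ray(c,255+(x+.5)/5.9-.5,125+(y+.5)/5.9-.5,z)[:2]
a,b,e=A(70,275,.012),A(205,545,.012),A(600,357,.012)
ang=lambda d:np.degrees(np.arctan2(d[1],d[0]))
print(a,b,e,np.linalg.norm(a-b),np.linalg.norm(e-b),"yaw from front",ang(b-a)-90+180-90*0,ang(b-a)+90,"from side",ang(e-b))
p,q=A(243,203,.055),A(355,435,.055);print("panel front",p,q,np.linalg.norm(p-q),ang(q-p)+90)
f1,f2=A(448,88,.056),A(598,347,.056);print("fence inner",f1,f2,np.linalg.norm(f1-f2),ang(f2-f1)+90)
print("oil",A(110,130,.02))
for pt in((112,140,.02),):pass
s=sense();print(s["position"],s["grip_width"],s["contact_force"])
```

```text
[ 0.59470405 -0.03088573] [ 0.41533463 -0.07359868] [ 0.48096191 -0.32791815] 0.18438488018714183 0.26265058563555493 yaw from front -76.60570262773149 -76.60570262773149 from side -75.53045700397071
panel front [ 0.602458   -0.13582767] [ 0.45040138 -0.1666618 ] 0.15515141024017484 -78.5369624691256
fence inner [ 0.64978681 -0.27159793] [ 0.47379156 -0.31611893] 0.1815391080190242 -75.80386891700076
oil [ 0.67895912 -0.07295489]
[0.41598411 0.23469149 0.00600838] 0.03446636510354945 [-0.63509422  0.29104     5.94140111]
```

Emit:
{"name": "send_rows", "arguments": {"targets": [{"tx":0,"ty":0,"tz":-0.01,"ax":0,"ay":0,"az":0},{"tx":0,"ty":0,"tz":-0.02,"ax":0,"ay":0,"az":0},{"tx":0,"ty":0,"tz":-0.025,"ax":0,"ay":0,"az":0},{"tx":0,"ty":0,"tz":-0.025,"ax":0,"ay":0,"az":0},{"tx":0,"ty":0,"tz":-0.02,"ax":0,"ay":0,"az":0}]}}

```text
clock: 4.12
position: [0.4159, 0.2344, 0.1075]
tool_rot: [[0.226, 0.974, 0.001], [0.974, -0.226, 0.001], [0.001, 0.001, -1.0]]
contact_force: [-0.3, 1.5, -0.2]
grip_width: 0.0346
```

Emit:
{"name": "send_rows", "arguments": {"targets": [{"tx":0,"ty":0,"tz":0,"ax":0,"ay":0,"az":-5.4},{"tx":0,"ty":0,"tz":0,"ax":0,"ay":0,"az":-5.4},{"tx":0,"ty":0,"tz":0,"ax":0,"ay":0,"az":-5.4},{"tx":0,"ty":0,"tz":0,"ax":0,"ay":0,"az":-5.4},{"tx":0,"ty":0,"tz":0,"ax":0,"ay":0,"az":-5.4}]}}

```text
clock: 4.53
position: [0.4155, 0.2343, 0.106]
tool_rot: [[-0.246, 0.969, 0.0], [0.969, 0.246, 0.0], [-0.0, 0.0, -1.0]]
contact_force: [-0.1, 0.4, -0.2]
grip_width: 0.035
```

Emit:
{"name": "send_rows", "arguments": {"targets": [{"tx":-0.029,"ty":0.0014,"tz":0,"ax":0,"ay":0,"az":0},{"tx":-0.029,"ty":0.0014,"tz":0,"ax":0,"ay":0,"az":0},{"tx":-0.029,"ty":0.0014,"tz":0,"ax":0,"ay":0,"az":0},{"tx":-0.029,"ty":0.0014,"tz":0,"ax":0,"ay":0,"az":0},{"tx":-0.029,"ty":0.0014,"tz":0,"ax":0,"ay":0,"az":0}]}}

```text
clock: 4.95
position: [0.4575, 0.094, 0.1059]
tool_rot: [[-0.242, 0.97, 0.0], [0.97, 0.242, 0.0], [0.0, 0.0, -1.0]]
contact_force: [0.6, 0.2, -1.6]
grip_width: 0.0349
```

Emit:
{"name": "send_rows", "arguments": {"targets": [{"tx":-0.029,"ty":0.0014,"tz":0,"ax":0,"ay":0,"az":0},{"tx":-0.029,"ty":0.0014,"tz":0,"ax":0,"ay":0,"az":0},{"tx":-0.029,"ty":0.0014,"tz":0,"ax":0,"ay":0,"az":0},{"tx":-0.029,"ty":0.0014,"tz":0,"ax":0,"ay":0,"az":0},{"tx":-0.025,"ty":0.0014,"tz":0,"ax":0,"ay":0,"az":0}]}}

```text
clock: 5.37
position: [0.4984, -0.0419, 0.106]
tool_rot: [[-0.24, 0.971, 0.0], [0.971, 0.24, -0.0], [-0.0, 0.0, -1.0]]
contact_force: [0.1, 0.3, -0.4]
grip_width: 0.0349
```

Run:
```python
from h import *
s=sense();print(s["clock"],s["position"],np.round(s["tool_rot"],3),s["contact_force"],s["grip_width"])
c=cam("top");np.savez("top1.npz",**c[0])
a=cv2.resize(c[0]["frame"][125:235,235:370],None,fx=5.4,fy=5.4,interpolation=cv2.INTER_CUBIC)
d=cam("scene");np.savez("scene1.npz",**d[0])
b=cv2.resize(d[0]["frame"][170:300,200:420],None,fx=3.6,fy=3.6,interpolation=cv2.INTER_CUBIC)
cv2.imwrite("pics/t1.png",a);cv2.imwrite("pics/s1.png",b)
```

```text
5.3667 [ 0.49844087 -0.04186588  0.10599801] [[-0.24   0.971  0.   ]
 [ 0.971  0.24  -0.   ]
 [-0.     0.    -1.   ]] [ 0.1142508   0.25496221 -0.43834663] 0.03488776769276074
```

View pics/s1.png

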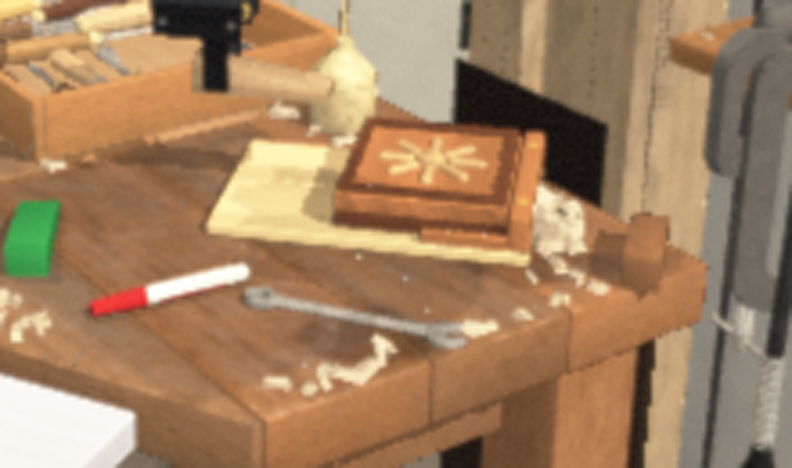

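The wedge is held level, with its tip just short of the panel (scene crop at about (330,85)). Lowering onto the board.

Emit:
{"name": "send_rows", "arguments": {"targets": [{"tx":0,"ty":0,"tz":0.03,"ax":0,"ay":0,"az":0},{"tx":0,"ty":0,"tz":0.03,"ax":0,"ay":0,"az":0},{"tx":0,"ty":0,"tz":0.018,"ax":0,"ay":0,"az":0},{"tx":0,"ty":0,"tz":0.005,"ax":0,"ay":0,"az":0},{"tx":0,"ty":0,"tz":0,"ax":0,"ay":0,"az":0}]}}

```text
clock: 5.88
position: [0.4971, -0.039, 0.0216]
tool_rot: [[-0.242, 0.97, -0.003], [0.97, 0.242, 0.0], [0.001, -0.003, -1.0]]
contact_force: [-0.1, -0.2, -0.2]
grip_width: 0.0351
```

Emit:
{"name": "send_rows", "arguments": {"targets": [{"tx":0,"ty":0,"tz":0.002,"ax":0,"ay":0,"az":0},{"tx":0,"ty":0,"tz":0.0,"ax":0,"ay":0,"az":0}]}}

```text
clock: 6.05
position: [0.4992, -0.0394, 0.0215]
tool_rot: [[-0.242, 0.97, 0.002], [0.97, 0.242, 0.0], [-0.0, 0.002, -1.0]]
contact_force: [-0.3, -0.6, 0.2]
grip_width: 0.0348
```

Emit:
{"name": "send_rows", "arguments": {"targets": [{"tx":0,"ty":0,"tz":0.002,"ax":0,"ay":0,"az":0},{"tx":0,"ty":0,"tz":0.0,"ax":0,"ay":0,"az":0}]}}

```text
clock: 6.22
position: [0.4989, -0.0396, 0.0193]
tool_rot: [[-0.242, 0.97, 0.002], [0.97, 0.242, 0.0], [-0.0, 0.002, -1.0]]
contact_force: [0.1, 0.2, -0.7]
grip_width: 0.0347
```

Run:
```python
from h import *
s=sense();print(s["clock"],s["position"],np.round(s["tool_rot"],3),s["contact_force"],s["ft_torque"],s["grip_width"])
c=cam("wrist");np.savez("w3.npz",**c[0])
c=cam("top");np.savez("top1.npz",**c[0])
a=cv2.resize(c[0]["frame"][135:235,245:365],None,fx=4.2,fy=4.2,interpolation=cv2.INTER_CUBIC)
d=cam("scene");np.savez("scene1.npz",**d[0])
b=cv2.resize(d[0]["frame"][190:250,250:360],None,fx=7,fy=7,interpolation=cv2.INTER_CUBIC)
cv2.imwrite("pics/s2.png",b)
```

```text
6.2167 [ 0.49894875 -0.03956481  0.01926532] [[-0.242  0.97   0.002]
 [ 0.97   0.242  0.   ]
 [-0.     0.002 -1.   ]] [ 0.09044576  0.20097555 -0.70602812] [-0.02554185  0.05346115  0.01316149] 0.0347247598687516
```

View pics/s2.png

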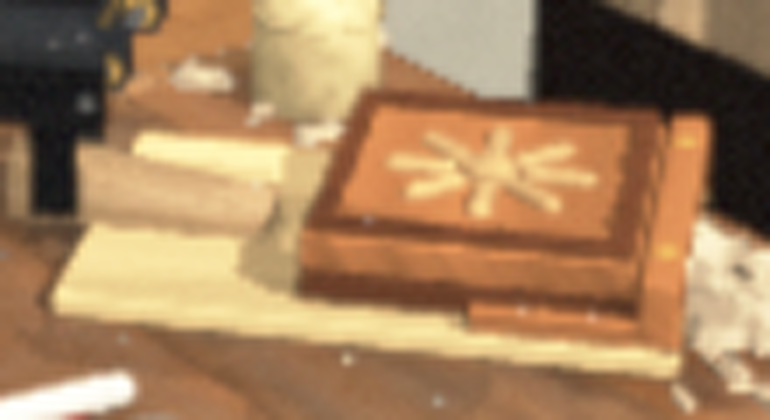

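The wedge is just above the board, centred, with its tip (s2 at (270,205)) a couple of cm short of the panel front. No contact yet, so I'll keep lowering.

Emit:
{"name": "send_rows", "arguments": {"targets": [{"tx":0,"ty":0,"tz":0.0015,"ax":0,"ay":0,"az":0},{"tx":0,"ty":0,"tz":0.0,"ax":0,"ay":0,"az":0}]}}

```text
clock: 6.53
position: [0.4988, -0.0396, 0.0178]
tool_rot: [[-0.242, 0.97, 0.001], [0.97, 0.242, 0.001], [0.0, 0.001, -1.0]]
contact_force: [-1.8, 1.0, 7.1]
grip_width: 0.035
```

Emit:
{"name": "send_rows", "arguments": {"targets": [{"tx":0,"ty":0,"tz":0.001,"ax":0,"ay":0,"az":0},{"tx":0,"ty":0,"tz":0.0,"ax":0,"ay":0,"az":0}]}}

```text
clock: 6.7
position: [0.4988, -0.0395, 0.0175]
tool_rot: [[-0.241, 0.97, 0.001], [0.97, 0.241, 0.001], [0.001, 0.001, -1.0]]
contact_force: [-3.6, 1.1, 13.9]
grip_width: 0.0347
```

Emit:
{"name": "send_rows", "arguments": {"targets": [{"tx":0,"ty":0,"tz":0.001,"ax":0,"ay":0,"az":0},{"tx":0,"ty":0,"tz":0.0,"ax":0,"ay":0,"az":0}]}}

```text
clock: 6.87
position: [0.4988, -0.0393, 0.0169]
tool_rot: [[-0.242, 0.97, 0.001], [0.97, 0.242, 0.001], [0.001, 0.001, -1.0]]
contact_force: [-5.1, 1.8, 18.1]
grip_width: 0.0344
```

Contact found. Easing the downforce and starting the push.

Emit:
{"name": "send_rows", "arguments": {"targets": [{"tx":0,"ty":0,"tz":-0.0015,"ax":0,"ay":0,"az":0},{"tx":-0.008,"ty":0,"tz":0,"ax":0,"ay":0,"az":0},{"tx":-0.008,"ty":0,"tz":0,"ax":0,"ay":0,"az":0},{"tx":-0.008,"ty":0,"tz":0,"ax":0,"ay":0,"az":0},{"tx":0,"ty":0,"tz":0,"ax":0,"ay":0,"az":0}]}}

```text
clock: 7.28
position: [0.5057, -0.0635, 0.0175]
tool_rot: [[-0.24, 0.971, 0.002], [0.971, 0.24, 0.001], [0.0, 0.002, -1.0]]
contact_force: [-0.2, 1.4, 9.6]
grip_width: 0.0347
```

Emit:
{"name": "send_rows", "arguments": {"targets": [{"tx":-0.004,"ty":0,"tz":0,"ax":0,"ay":0,"az":0},{"tx":-0.004,"ty":0,"tz":0,"ax":0,"ay":0,"az":0},{"tx":-0.004,"ty":0,"tz":0,"ax":0,"ay":0,"az":0},{"tx":0,"ty":0,"tz":0,"ax":0,"ay":0,"az":0}]}}

```text
clock: 7.62
position: [0.5083, -0.0737, 0.0175]
tool_rot: [[-0.241, 0.97, 0.001], [0.97, 0.241, 0.002], [0.002, 0.002, -1.0]]
contact_force: [-1.2, 3.6, 11.3]
grip_width: 0.0345
```

Emit:
{"name": "send_rows", "arguments": {"targets": [{"tx":-0.003,"ty":0,"tz":0,"ax":0,"ay":0,"az":0},{"tx":-0.003,"ty":0,"tz":0,"ax":0,"ay":0,"az":0},{"tx":0,"ty":0,"tz":0,"ax":0,"ay":0,"az":0}]}}

```text
clock: 7.87
position: [0.5096, -0.0793, 0.0175]
tool_rot: [[-0.242, 0.97, 0.001], [0.97, 0.242, 0.003], [0.002, 0.002, -1.0]]
contact_force: [-1.0, 4.8, 11.3]
grip_width: 0.0348
```

Emit:
{"name": "send_rows", "arguments": {"targets": [{"tx":-0.002,"ty":0,"tz":0,"ax":0,"ay":0,"az":0},{"tx":-0.002,"ty":0,"tz":0,"ax":0,"ay":0,"az":0},{"tx":0,"ty":0,"tz":0,"ax":0,"ay":0,"az":0}]}}

```text
clock: 8.12
position: [0.5105, -0.0829, 0.0175]
tool_rot: [[-0.242, 0.97, 0.001], [0.97, 0.242, 0.003], [0.003, 0.002, -1.0]]
contact_force: [-2.0, 5.6, 11.2]
grip_width: 0.0349
```

Emit:
{"name": "send_rows", "arguments": {"targets": [{"tx":-0.002,"ty":0,"tz":0,"ax":0,"ay":0,"az":0},{"tx":-0.002,"ty":0,"tz":0,"ax":0,"ay":0,"az":0},{"tx":0,"ty":0,"tz":0,"ax":0,"ay":0,"az":0}]}}

```text
clock: 8.37
position: [0.5113, -0.0867, 0.0173]
tool_rot: [[-0.242, 0.97, 0.001], [0.97, 0.242, 0.003], [0.003, 0.001, -1.0]]
contact_force: [-1.2, 5.5, 9.2]
grip_width: 0.0345
```

Emit:
{"name": "send_rows", "arguments": {"targets": [{"tx":-0.002,"ty":0,"tz":0,"ax":0,"ay":0,"az":0},{"tx":-0.002,"ty":0,"tz":0,"ax":0,"ay":0,"az":0},{"tx":0,"ty":0,"tz":0,"ax":0,"ay":0,"az":0}]}}

```text
clock: 8.62
position: [0.5119, -0.0897, 0.0172]
tool_rot: [[-0.242, 0.97, -0.0], [0.97, 0.242, 0.004], [0.004, 0.001, -1.0]]
contact_force: [-2.3, 6.6, 10.3]
grip_width: 0.0346
```

Emit:
{"name": "send_rows", "arguments": {"targets": [{"tx":-0.002,"ty":0,"tz":0,"ax":0,"ay":0,"az":0},{"tx":-0.002,"ty":0,"tz":0,"ax":0,"ay":0,"az":0},{"tx":0,"ty":0,"tz":0,"ax":0,"ay":0,"az":0}]}}

```text
clock: 8.87
position: [0.5127, -0.0927, 0.0173]
tool_rot: [[-0.243, 0.97, -0.001], [0.97, 0.243, 0.005], [0.005, 0.0, -1.0]]
contact_force: [-1.3, 8.6, 11.6]
grip_width: 0.0347
```

Emit:
{"name": "send_rows", "arguments": {"targets": [{"tx":-0.002,"ty":0,"tz":0,"ax":0,"ay":0,"az":0},{"tx":-0.002,"ty":0,"tz":0,"ax":0,"ay":0,"az":0},{"tx":-0.002,"ty":0,"tz":0,"ax":0,"ay":0,"az":0},{"tx":-0.002,"ty":0,"tz":0,"ax":0,"ay":0,"az":0},{"tx":0,"ty":0,"tz":0,"ax":0,"ay":0,"az":0}]}}

```text
clock: 9.28
position: [0.5148, -0.1004, 0.0173]
tool_rot: [[-0.243, 0.97, -0.001], [0.97, 0.243, 0.005], [0.005, 0.001, -1.0]]
contact_force: [-2.3, 8.3, 11.4]
grip_width: 0.0346
```

Emit:
{"name": "send_rows", "arguments": {"targets": [{"tx":-0.002,"ty":0,"tz":0,"ax":0,"ay":0,"az":0},{"tx":-0.002,"ty":0,"tz":0,"ax":0,"ay":0,"az":0},{"tx":-0.002,"ty":0,"tz":0,"ax":0,"ay":0,"az":0},{"tx":0,"ty":0,"tz":0,"ax":0,"ay":0,"az":0}]}}

```text
clock: 9.62
position: [0.5162, -0.1062, 0.0173]
tool_rot: [[-0.243, 0.97, -0.001], [0.97, 0.243, 0.005], [0.005, 0.001, -1.0]]
contact_force: [-2.0, 8.4, 10.5]
grip_width: 0.0349
```

```bash
cat > lift.py <<'E'
from h import *
# lift of the panel from feature motion between the unlifted and present scene picture
def lift():
    c0=load("scene1.npz");c=cam("scene");np.savez("scene2.npz",**c[0])
    G=lambda c:cv2.cvtColor(c[0]["frame"],cv2.COLOR_BGR2GRAY)
    a,b=G(c0),G(c)
    xh=np.array([.242,-.970]);yh=np.array([.970,.242]);O=.1724*xh+.4745*yh+.140*xh*0 # board front centre + ...
    O=(.2779+.033)*xh+.4745*yh   # board origin (lip at board x=-33)
    W=lambda x,y,z:np.r_[O+x*xh+y*yh,z]
    m=np.zeros_like(a)
    poly=np.array([proj(c0,W(x,y,.055)) for x,y in((-35,82),(114,82),(114,-82),(-35,-82)) for x,y in[(x/1000,y/1000)]])
    poly=np.r_[poly[:3],[proj(c0,W(.114,-.082,.02)),proj(c0,W(-.035,-.082,.02))],poly[3:]*1] 
    cv2.fillPoly(m,[cv2.convexHull(poly.astype(np.int32))],255)
    p=cv2.goodFeaturesToTrack(a,120,.01,3,mask=m)
    q,st,_=cv2.calcOpticalFlowPyrLK(a,b,p,None,winSize=(11,11))
    p,q=p[:,0],q[:,0];ok=st[:,0]==1
    # ray on panel top (z=.055) -> board x,y ; fit dv = k * (112-x) * px/m vertical
    X=np.array([ray(c0,*u,.055)[:2]-O for u in p]);bx,by=X@xh,X@yh
    sel=ok&(abs(by)<.078)&(bx<.11)&(bx>-.035)
    px=np.array([proj(c0,W(x,y,.065))-proj(c0,W(x,y,.055)) for x,y in zip(bx,by)])[:,1]/10  # px per mm up
    h=(q-p)[:,1]/px
    for n,s in(("all",sel),("+y",sel&(by>.02)),("-y",sel&(by<-.02))):
        w=(.112-bx[s])/.145;k=np.sum(w*h[s])/np.sum(w*w)
        r=abs(h[s]-k*w)<2;k=np.sum((w*h[s])[r])/np.sum((w*w)[r])
        print(n,s.sum(),r.sum(),"front lift mm",round(k,2))
    print("rear features",np.round(np.median(h[sel&(bx>.08)]),2),"mid",np.round(np.median(h[sel&(abs(bx-.04)<.03)]),2),"front",np.round(np.median(h[sel&(bx<-.01)]),2))
    s=sense();P=np.array(s["position"]);print(s["clock"],P.round(4),"x",P[:2]@xh,"y",P[:2]@yh,np.round(s["contact_force"],1),np.round(s["tool_rot"],3)[2],s["grip_width"])
if __name__=="__main__":lift()
E
python3 lift.py
```

```text
all 27 24 front lift mm 3.05
+y 9 9 front lift mm 1.82
-y 10 10 front lift mm 3.83
rear features 0.47 mid 1.76 front 2.13
9.6667 [ 0.5162 -0.1062  0.0173] x 0.2278953711376125 y 0.4750403731752446 [-1.9  8.2 10.8] [ 0.005  0.001 -1.   ] 0.035185435362368435
```

Predicted lift is 3.0 mm and the image gives 3.05 mm. I'll push about 10 mm more.

Emit:
{"name": "send_rows", "arguments": {"targets": [{"tx":-0.002,"ty":0,"tz":0,"ax":0,"ay":0,"az":0},{"tx":-0.002,"ty":0,"tz":0,"ax":0,"ay":0,"az":0},{"tx":-0.002,"ty":0,"tz":0,"ax":0,"ay":0,"az":0},{"tx":-0.002,"ty":0,"tz":0,"ax":0,"ay":0,"az":0},{"tx":-0.002,"ty":0,"tz":0,"ax":0,"ay":0,"az":0}]}}

```text
clock: 10.08
position: [0.5184, -0.1152, 0.0172]
tool_rot: [[-0.244, 0.97, -0.001], [0.97, 0.244, 0.006], [0.006, 0.0, -1.0]]
contact_force: [-2.3, 10.6, 12.5]
grip_width: 0.0349
```

Emit:
{"name": "send_rows", "arguments": {"targets": [{"tx":0,"ty":0,"tz":0,"ax":0,"ay":0,"az":0},{"tx":0,"ty":0,"tz":0,"ax":0,"ay":0,"az":0},{"tx":0,"ty":0,"tz":0,"ax":0,"ay":0,"az":0},{"tx":0,"ty":0,"tz":0,"ax":0,"ay":0,"az":0}]}}

```text
clock: 10.42
position: [0.5186, -0.1159, 0.0173]
tool_rot: [[-0.243, 0.97, -0.001], [0.97, 0.243, 0.005], [0.005, 0.001, -1.0]]
contact_force: [-0.3, 8.3, 10.4]
grip_width: 0.0348
```

```bash
python3 lift.py
python3 - <<'E'
from h import *
A=load("scene1.npz")[0]["frame"];B=load("scene2.npz")[0]["frame"]
f=lambda e:cv2.resize(e[195:245,265:355],None,fx=6.5,fy=6.5,interpolation=cv2.INTER_CUBIC)[:290]
cv2.imwrite("pics/s3.png",np.vstack([f(A),f(B)]))
E
```

```text
all 27 6 front lift mm 5.86
+y 9 9 front lift mm 3.38
-y 10 0 front lift mm nan
rear features 0.71 mid 2.69 front 3.08
10.4667 [ 0.5186 -0.1159  0.0173] x 0.23788646159069166 y 0.47501994845248585 [-1.7  8.9 10.8] [ 0.005  0.001 -1.   ] 0.03470091187766991lift.py:24: RuntimeWarning: invalid value encountered in scalar divide
  r=abs(h[s]-k*w)<2;k=np.sum((w*h[s])[r])/np.sum((w*w)[r])
```

View pics/s3.png

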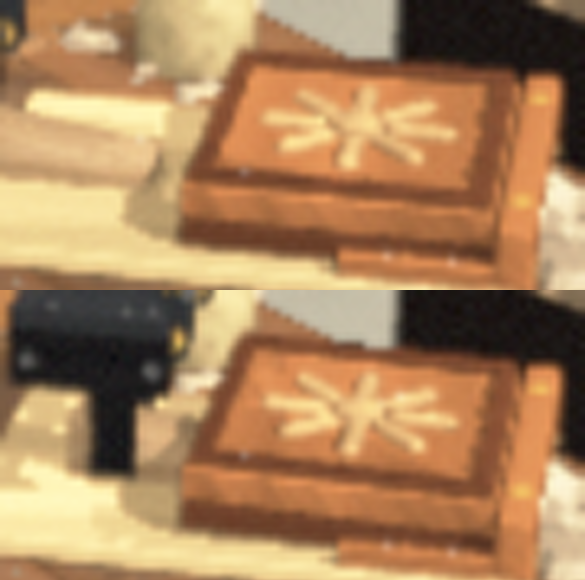

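Front lift is visible in s3: the near front corner moved from (183,183) to (183,466-290=176). I'll redo the per-side estimate more robustly.

Run:
```python
from h import *
c0=load("scene1.npz");a,b=[cv2.cvtColor(load(n)[0]["frame"],cv2.COLOR_BGR2GRAY) for n in("scene1.npz","scene2.npz")]
xh=np.array([.242,-.970]);yh=np.array([.970,.242]);O=(.2779+.033)*xh+.4745*yh
W=lambda x,y,z:np.r_[O+x*xh+y*yh,z]
# crop coordinates in s3 -> image; (name, cx, cy, board x, y)
for n,x,y,bx,by in(("front -y top corner",185,182,-.03,-.078),("front -y low corner",182,240,-.03,-.078),("front +y corner",245,52,-.03,.078),("front inner +y",262,68,-.02,.065),("front inner -y",222,172,-.02,-.065),("leaf left",270,118,.0,.0),("-y face x~20",300,205,.02,-.08),("rear -y inner",470,190,.095,-.065),("rear +y",515,75,.1,.075),("fence dot",540,100,.115,0)):
    u,v=265+(x+.5)/6.5-.5,195+(y+.5)/6.5-.5
    res=[]
    for w in(9,13):
        q,st,e=cv2.calcOpticalFlowPyrLK(a,b,np.float32([[[u,v]]]),None,winSize=(w,w),maxLevel=1);res.append(q[0,0]-[u,v])
    px=(proj(c0,W(bx,by,.06))-proj(c0,W(bx,by,.05)))[1]/10
    lift=[r[1]/px for r in res];print(n,np.round(res,2).tolist(),"px/mm",round(px,3),"h",np.round(lift,1),"->front",np.round(np.array(lift)*.145/max(.112-bx,.001),1))
```

```text
front -y top corner [[-36.11, -48.2], [-0.63, -1.39]] px/mm -0.306 h [157.7   4.6] ->front [161.    4.7]
front -y low corner [[0.01, -0.66], [0.06, -0.4]] px/mm -0.306 h [2.2 1.3] ->front [2.2 1.3]
front +y corner [[0.22, -0.85], [22.28, -10.21]] px/mm -0.283 h [ 3.  36.1] ->front [ 3.1 36.8]
front inner +y [[0.33, -0.9], [0.19, -0.77]] px/mm -0.285 h [3.1 2.7] ->front [3.5 3. ]
front inner -y [[-0.13, -1.27], [-0.42, -1.39]] px/mm -0.304 h [4.2 4.6] ->front [4.6 5. ]
leaf left [[0.76, -0.87], [0.63, -1.05]] px/mm -0.295 h [2.9 3.5] ->front [3.8 4.6]
-y face x~20 [[-0.65, -0.83], [0.39, -0.83]] px/mm -0.308 h [2.7 2.7] ->front [4.2 4.3]
rear -y inner [[0.29, -0.07], [0.11, -0.12]] px/mm -0.309 h [0.2 0.4] ->front [1.8 3.4]
rear +y [[0.08, -0.07], [0.17, -0.06]] px/mm -0.288 h [0.2 0.2] ->front [2.9 2.6]
fence dot [[0.03, -0.04], [0.03, -0.04]] px/mm -0.299 h [0.1 0.1] ->front [17.  20.8]
```

Lift is about 3.2 mm at +y and 4.7 mm at -y, mean about 4.1 mm. A small extra push brings it to mid-range.

Emit:
{"name": "send_rows", "arguments": {"targets": [{"tx":-0.0015,"ty":0,"tz":0,"ax":0,"ay":0,"az":0},{"tx":-0.0015,"ty":0,"tz":0,"ax":0,"ay":0,"az":0},{"tx":-0.001,"ty":0,"tz":0,"ax":0,"ay":0,"az":0},{"tx":0,"ty":0,"tz":0,"ax":0,"ay":0,"az":0},{"tx":0,"ty":0,"tz":0,"ax":0,"ay":0,"az":0}]}}

```text
clock: 10.88
position: [0.5195, -0.1194, 0.0173]
tool_rot: [[-0.244, 0.97, -0.001], [0.97, 0.244, 0.005], [0.006, 0.0, -1.0]]
contact_force: [-1.8, 9.2, 12.2]
grip_width: 0.0347
```

Emit:
{"name": "send_rows", "arguments": {"targets": [{"tx":0,"ty":0,"tz":0,"ax":0,"ay":0,"az":0},{"tx":0,"ty":0,"tz":0,"ax":0,"ay":0,"az":0},{"tx":0,"ty":0,"tz":0,"ax":0,"ay":0,"az":0}]}}

```text
clock: 11.13
position: [0.5195, -0.1194, 0.0173]
tool_rot: [[-0.243, 0.97, -0.001], [0.97, 0.243, 0.005], [0.006, 0.0, -1.0]]
contact_force: [-2.1, 8.9, 11.9]
grip_width: 0.0345
```

```bash
python3 lift.py 2>/dev/null
python3 - <<'E'
from h import *
d=load("scene2.npz")[0]["frame"];t=cam("top")[0]["frame"]
a=cv2.resize(d[190:250,250:360],None,fx=7,fy=7,interpolation=cv2.INTER_CUBIC)[:300]
b=cv2.resize(t[125:235,215:390],(770,484))[:300]
cv2.imwrite("pics/s4.png",np.vstack([a,b]))
E
```

```text
all 27 8 front lift mm 6.57
+y 9 9 front lift mm 4.17
-y 10 1 front lift mm 7.01
rear features 0.78 mid 2.97 front 3.88
11.1833 [ 0.5195 -0.1194  0.0173] x 0.24157529549907408 y 0.4750383217834139 [-2.   9.1 11.6] [ 0.005  0.    -1.   ] 0.03480608068796498
```

View pics/s4.png

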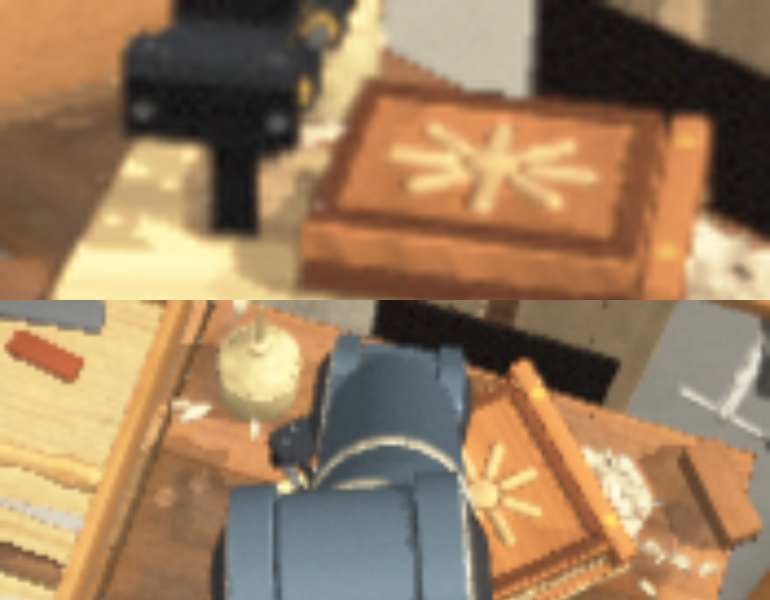

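The fingers hold the wedge clear of the panel front, and the oil can and block look undisturbed. One last robust lift check per side.

Run:
```python
from h import *
c0=load("scene1.npz");a,b=[cv2.cvtColor(load(n)[0]["frame"],cv2.COLOR_BGR2GRAY) for n in("scene1.npz","scene2.npz")]
for n,x,y,bx,px in(("front inner +y",262,68,-.02,.285),("+y edge2",300,68,.0,.285),("mid leaf",270,118,0,.295),("leaf2",285,145,.01,.295),("front inner -y",222,172,-.02,.304),("-y top edge",240,187,-.01,.305),("-y face",260,200,0,.308),("-y face2",300,205,.02,.308),("-y low edge",260,247,0,.308)):
    u,v=265+(x+.5)/6.5-.5,195+(y+.5)/6.5-.5;r=[]
    for w in(9,11,13,15):
        q,st,e=cv2.calcOpticalFlowPyrLK(a,b,np.float32([[[u,v]]]),None,winSize=(w,w),maxLevel=0);r.append((v-q[0,0,1])/px*.145/(.112-bx))
    print(n,np.round(r,1))
```

```text
front inner +y [4.4 4.2 3.6 3.2]
+y edge2 [4.5 4.6 4.  3.4]
mid leaf [4.3 4.7 4.9 5. ]
leaf2 [5.6 5.4 5.5 5.2]
front inner -y [5.3 5.6 5.6 5.4]
-y top edge [4.9 4.9 4.8 5.1]
-y face [4.5 4.7 4.8 4.6]
-y face2 [4.7 5.3 4.8 4.2]
-y low edge [1.6 1.8 1.7 1.3]
```

```bash
python3 -c "
from workcell import *
print(close_job())"
```

```text
the job is handed in; nothing more can be done
None
```

The wedge is under the middle of the panel's front edge, pushed in thin end first and flat on the board, and still gripped. I handed the job in at about 11.2 s of the 38 s; no verdict came back.

**What I did:** I gripped the pale wedge across its width, 24 mm from the head, and lifted it. I lowered it onto the board in front of the panel until it touched, then pushed it in between the battens. The thin end is now about 60 mm behind the lip, which by the given formula means about 5 mm of lift.

**Last checks:**
- **Lift:** tracking patches between scene pictures gave about 4 to 4.5 mm at the +y side and about 5 mm at the -y side.
- **Rear of the panel:** features near the back edge rose by less than 1 mm, as expected for tipping about that edge, but I did not measure the back edge itself.
- **Grip:** the opening read 34.8 mm on the 35 mm wedge, and the arm was at rest.
- **Forces:** about 12 N pressing down and 9 N pushing. The tool was within 0.006 rad of vertical.
- **Clearance:** the fingers stand a few centimetres in front of the panel. The oil can and wood block look unmoved in the last view. I made no final position check of the tin and spanner, but the arm did not go near either at low height.

**What disagreed:**
- My first automatic lift fit was unreliable at the -y side. It gave 7.0 mm from a single surviving point, and no value at all the time before.
- The low-edge patch at the -y side read only about 1.6 mm, probably because of shadow on the pale board.
- I relied on the other eight patches, which agreed with the formula.

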